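# Tilt the blue palette out of its hooded bin

## Robot

A 6-joint arm with a two-finger parallel gripper is mounted at the origin on the work surface. World frame = base frame: x ahead of the robot, y to its left, z up, the work surface at z = 0. Lengths are in mm, angles in rad, forces in N, time in s.
With the tool pointing down it reaches from about 300 to 775 mm from the base axis. Payload 14.6 kg.
Tool frame: the origin (TCP) lies at the very end of the fingers, on their centre line; the grasp point (between the pads) lies 19 mm behind it; z points along the fingers, y is the line along which they close (so a half turn about z gives the same grasp; the last joint's range is limited). The gripper opens to 94 mm and grips with 3 to 60 N. Pads are 16 mm wide; open, the fingers measure 119 mm over their backs; the gripper's body (75 mm by 177 mm) begins 78 mm behind the grasp point.
Start: joints at [1.059, 0.3, 1.521, -0, 1.321, -0.067], TCP at [236.649, 496.474, 205.446] pointing down, gripper open.
Joint ranges: [-3.03, 3.03], [-0.79, 2.21], [0.23, 2.52], [-1.04, 4.18], [0, 3.07], [-2.55, 2.55]. Speed limits (rad/s): [2.22, 2.22, 2.57, 3.14, 3.14, 3.14].

## Interface

Orientations are given as [roll, pitch, yaw] about the fixed x, y, z axes, in that order (R = Rz(yaw) Ry(pitch) Rx(roll)).
In Python, from cell import manip gives the robot as it stands. The module is installed in compiled form; this text tells all that it offers.
- The arm moves only by the shell command python3 -m inch 'ROWS' [FORCE]. ROWS is JSON, a list of rows, each an object of numbers: "gripper": the opening, from 0 (shut) to 1 (fully open); "dx", "dy", "dz": the shift along the world's x, y, z in m; "wx", "wy", "wz": the turn, a rotation vector about the world's x, y, z in degrees. A call has exactly 5 rows; each row is the pose to reach, as a shift and turn from the pose commanded when the call began; what a row does not reach only later rows make up. A row lasts 1/12 s, in which the tool goes at most 41.7 mm and 7.16 degrees, less where a joint would pass 70% of its speed; a pose out of reach is approached as far as the arm can. A call with a gripper value outside its range is refused whole. The fingers move at their own pace and stop on an object; FORCE is the grip in N (left out, the last holds). Time passes only in rows, so rows that repeat a pose let the fingers close, or fill a call up. It gives the time, the measured TCP pose, the force, the opening and the grip force at its end, in the units of the state.
- manip.read_state(): the state, without advancing time (a new reading comes with each control period).
- manip.camera(name): name is "scene" or "side" or "wrist"; returns the picture (480x640x3 uint8, blue, green, red); there is no depth.
- manip.camera_info(name): a dict with "camera_matrix" (3x3 intrinsics, pixels), "R" (3x3) and "t" (3): a world point X has camera coordinates R X + t; the wrist camera has in their place "tool_from_camera" (4x4, takes a point from camera to tool coordinates, whose origin is the TCP and whose axes are the flange's). Camera axes: x right, y down, z forward; pixel columns grow to the right and rows downward; lengths in mm; the calibration is good to about 2 mm. A picture is of the moment at which its call begins: read the wrist's pose just before it. camera_info takes no time and is no camera call.
- manip.sign_off(): hands the job in; it is judged then, once.
The state is a dict: "clock": time; "joints": joint angles; "qd": joint speeds; "effort": joint torques, N m; "eef_pos": TCP position; "eef_rot": TCP orientation; "wrist_force": force on the tool from outside, world axes, zero at the start; "moment": the same for the moment, N m; "finger_gap": finger opening in mm; "finger_force": force on a finger pad.
Only numpy, scipy, OpenCV 4.12 (cv2) and the standard library are available. Lean on these libraries where they do the work, as an engineer would, in place of code of your own. Each camera call takes 0.05 s, during which the arm holds its last target. There are 200 camera calls.

## Task

At the ceramist's bench, take the blue palette out of its deep bin by its upright black grip: raise that end first so that the palette tilts and draws out from under the clear hood. Then set it down flat, without dropping it, in the middle of the green glass slab with its long sides parallel to the slab's long sides, and let go. Leave the white palette in its own bin.

Things in the scene. Friction and masses are not known exactly. Their poses are not given: they have to be found in the camera images.
- blue_palette_center (a point): Blue palette, six white wells: plate 150 (x) by 90 (y) by 8 mm (z), 0.11-0.22 kg, loose, at the start flat on its bin's floor. Grip: upright black fin 30 (x) by 12 (y) mm, rising 45 mm above the plate, centred 50 mm along +x from the plate's centre; pinch it across y. This point: the plate's centre, 4 mm above its underside; z up when flat, x nearly along the bin's x at the start.
- blue_bin: White bin of the blue palette, fixed: outside 180 (x) by 114 (y) by 60 mm high, walls and floor 5. A fixed milky clear hood, 4 thick, lies on the rim (60 to 64 mm up) from x = -90 to -26 mm, full width, so the palette cannot leave level. The rest is open: fingers go beside the fin, 46 mm from each wall. Origin: centre of its underside; +x, the open end, points away from the robot.
- slab_top (a point): Green glass slab, 210 (x) by 150 (y) by 6 mm, fixed flat on the bench. This point: centre of its upper face, 6 mm above the bench; axes along its sides. Slab and the two bins can stand in any order from left to right.
- white_palette_center (a point): White palette with grey wells, same shape, in a second identical hooded bin: leave it alone. Point and axes as for the blue palette; its bin lies about it in the same way. Jars up to 60 mm high, a brush and trays stand beyond, over 0.72 m ahead of the robot's base.

How it is judged (in metres and radians):
On the way:
1. the blue palette is tilted at least 15 degrees while still over its bin (angle between blue_palette_center's own z axis and vertical above 0.26 rad and horizontal distance between blue_palette_center and blue_bin below 0.12 m), for 0.1 s.
At the end, for the whole second after the job is handed in: The blue palette lies flat (within 4 degrees, fin up) and at rest on the glass slab, its centre within 25 mm of the slab's centre, its long side parallel to the slab's long side within 11 degrees, either way round; the white palette is still within 20 mm of where it was (horizontal distance between blue_palette_center and slab_top below 0.025 m and z of blue_palette_center in the frame of slab_top between 0.001 and 0.008 m and angle between blue_palette_center's own z axis and vertical below 0.08 rad and angle between the x axis of blue_palette_center and the x axis of slab_top, either way round below 0.2 rad and linear speed of blue_palette below 0.02 m/s and distance of white_palette_center from where it was at the start of the episode below 0.02 m); the robot touches nothing.
It fails at once if the white palette is moved more than 20 mm (distance of white_palette_center from where it was at the start of the episode above 0.02 m).
It fails at once if the blue palette is let go more than about 25 mm above the slab (contact force between the fingers and blue_palette below 0.05 N and horizontal distance between blue_palette_center and slab_top below 0.12 m and z of blue_palette_center in the frame of slab_top above 0.03 m).
It also fails if it takes over 45 s, if anything falls off the work surface, if the arm or the gripper's body presses on something with over 40 N, if the wrist force passes 120 N, or if a joint passes its speed limit or range.

## Working session

There is one attempt and no reset: what is moved stays moved. The work goes in short steps, Python scripts to look and compute and a shell command to move; the robot and the scene stay as the last step left them, time stands still between calls to the robot, and variables do not carry over. Pictures are saved under pics/ and viewed, at most 10 in all, crops included, and the job is handed in when it is done.

```bash
mkdir -p pics; python3 - <<'E'
from cell import manip
import cv2,numpy as np
s=manip.read_state();print(s['clock'],s['eef_pos'],s['eef_rot'],s['finger_gap'])
for n in('scene','side'):
    cv2.imwrite(f'pics/{n}0.png',manip.camera(n))
    i=manip.camera_info(n);R=np.array(i['R']);print(n,-R.T@np.array(i['t']),R[2],i['camera_matrix'][0])
print(manip.camera_info('wrist'))
E
```

```text
0.0 [236.52365056 496.25926622 204.9044876 ] [-3.14048876e+00 -1.01161595e-04  2.69675593e+00] 94.225847277828
scene [ 937.19915138 -339.0589506   693.44955562] [-0.47189974  0.43233874 -0.7683709 ] [466.54426722   0.         314.1547343 ]
side [388.53967846 722.76310706 556.88950788] [ 0.17741478 -0.79240538 -0.58362463] [562.73818371   0.         314.87421209]
{'camera_matrix': array([[342.43950822,   0.        , 321.74473434],
       [  0.        , 342.43950822, 243.59691349],
       [  0.        ,   0.        ,   1.        ]]), 'tool_from_camera': array([[ 5.18031760e-04, -9.65061635e-01, -2.62022465e-01,
         7.58764608e+01],
       [ 9.99998660e-01,  9.06833717e-04, -1.36293415e-03,
         2.13994906e-01],
       [ 1.55292626e-03, -2.62021407e-01,  9.65060812e-01,
        -1.78939059e+02],
       [ 0.00000000e+00,  0.00000000e+00,  0.00000000e+00,
         1.00000000e+00]])}
```

View pics/scene0.png

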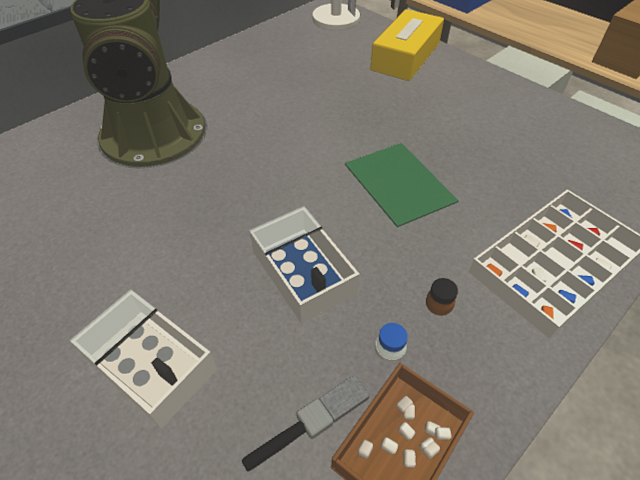

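View pics/side0.png

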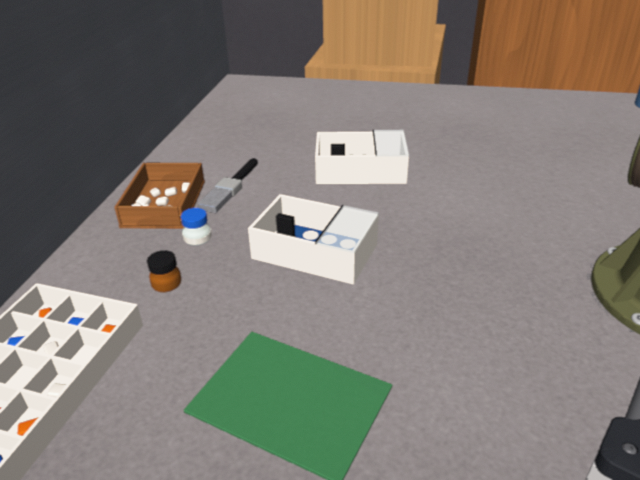

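The scene view shows the blue palette in the middle bin, with its fin at about (318,278). The slab has corners at about (346,163), (401,144), (458,200) and (397,226), and the white palette is at lower left. The side view shows the same: the blue fin at about (286,225) and the slab at about (290,400).

```bash
cat > h.py <<'E'
import cv2,numpy as np
from cell import manip
def ray(n,p,T=None):
    i=manip.camera_info(n);K=np.array(i['camera_matrix'])
    d=np.linalg.inv(K)@np.array([p[0],p[1],1.])
    if n=='wrist':
        M=T@np.array(i['tool_from_camera']);return M[:3,3],M[:3,:3]@d
    R=np.array(i['R']);return -R.T@np.array(i['t']),R.T@d
def plane(n,p,z,T=None):
    o,d=ray(n,p,T);return o+d*(z-o[2])/d[2]
def tri(rs):
    A=0;b=0
    for o,d in rs:
        d=d/np.linalg.norm(d);P=np.eye(3)-np.outer(d,d);A=A+P;b=b+P@o
    return np.linalg.solve(A,b)
def comps(m,amin=60):
    n,l,s,c=cv2.connectedComponentsWithStats(m.astype(np.uint8));return [(s[k].tolist(),c[k],l==k) for k in range(1,n) if s[k][4]>=amin]
E
python3 - <<'E'
from h import *
np.set_printoptions(precision=1,suppress=True)
fin=[]
for n,(x0,x1,y0,y1) in(('scene',(300,335,255,300)),('side',(272,300,208,240))):
    im=cv2.imread(f'pics/{n}0.png').astype(int);b,g,r=im[...,0],im[...,1],im[...,2]
    m=((g>b+20)&(g>r+20)).astype(np.uint8)
    s,c,k=max(comps(m),key=lambda t:t[0][4])
    cs,_=cv2.findContours(k.astype(np.uint8),0,2);q=cv2.approxPolyDP(cs[0],8,True)[:,0]
    W=np.array([plane(n,p,6) for p in q])[:,:2];print(n,q.tolist(),'slab',W.tolist(),W.mean(0))
    if len(W)==4:
        e=np.roll(W,-1,0)-W;print('len',np.linalg.norm(e,axis=1),'ang',np.degrees(np.arctan2(e[:,1],e[:,0])))
    f=np.zeros(m.shape,bool);f[y0:y1,x0:x1]=(im.max(2)<60)[y0:y1,x0:x1]
    s,c,k=max(comps(f,10),key=lambda t:t[0][4]);print('fin',s,c,plane(n,c,40));fin.append(ray(n,c))
print('fin tri',tri(fin))
# rim outer corners (z=60), read from pictures
for n,P in(('scene',[(358,272),(305,208),(250,233)]),('side',[(252,231),(282,198),(378,210),(355,248)])):
    W=np.array([plane(n,p,62) for p in P])[:,:2];e=np.diff(W,axis=0)
    print(n,'rim',W.tolist(),np.linalg.norm(e,axis=1),np.degrees(np.arctan2(e[:,1],e[:,0])))
E
```

```text
scene [[401, 143], [345, 163], [397, 225], [457, 200]] slab [[445.4207984259907, 387.72857335874687], [404.41266079931836, 245.41593205063248], [602.6981055870465, 188.06882384719052], [643.1614751201282, 328.9435970520259]] [523.9 287.5]
len [148.1 206.4 146.6 206.3] ang [-106.1  -16.1   74.   163.4]
fin [312, 267, 13, 25, 232] [317.5 279.6] [606.4 -29.9  40. ]
side [[251, 332], [184, 411], [342, 479], [391, 384]] slab [[601.5127567137805, 193.10046264735422], [641.9181163267979, 335.4936798981034], [441.9825700411633, 387.44354388387075], [403.0391425925136, 249.9221383763013]] [522.1 291.5]
len [148.  206.6 142.9 206.4] ang [  74.2  165.4 -105.8  -16. ]
fin [277, 214, 18, 22, 311] [285.2 224.3] [605.8 -26.6  40. ]
fin tri [606.1 -29.1  38.5]
scene rim [[652.8525534287542, 18.819044931850726], [484.2494996368123, 54.083272190645744], [461.54287588822893, -58.04887977101032]] [172.3 114.4] [ 168.2 -101.4]
side rim [[643.3672912635959, 32.126467060998266], [621.5976612080871, -72.61165212142089], [456.3122761305108, -60.9378690381385], [478.16167422926367, 49.903024734741166]] [107.  165.7 113. ] [-101.7  176.    78.8]
```

```bash
python3 -m inch '[{"dx":0.02,"dy":-0.03,"wz":1,"gripper":0.53},{"dx":0.04,"dy":-0.057,"wz":2,"gripper":0.53},{"dx":0.06,"dy":-0.085,"wz":3,"gripper":0.53},{"dx":0.08,"dy":-0.113,"wz":4,"gripper":0.53},{"dx":0.1,"dy":-0.142,"wz":4,"gripper":0.53}]' 45
python3 -m inch '[{"dx":0.02,"dy":-0.028,"wz":1,"gripper":0.53},{"dx":0.04,"dy":-0.056,"wz":2,"gripper":0.53},{"dx":0.06,"dy":-0.085,"wz":3,"gripper":0.53},{"dx":0.08,"dy":-0.113,"wz":4,"gripper":0.53},{"dx":0.1,"dy":-0.142,"wz":4,"gripper":0.53}]'
python3 -m inch '[{"dx":0.02,"dy":-0.028,"wz":1,"gripper":0.53},{"dx":0.04,"dy":-0.056,"wz":2,"gripper":0.53},{"dx":0.06,"dy":-0.085,"wz":3,"gripper":0.53},{"dx":0.08,"dy":-0.113,"wz":4,"gripper":0.53},{"dx":0.1,"dy":-0.142,"wz":4,"gripper":0.53}]'
python3 -m inch '[{"dx":0.02,"dy":-0.028,"wz":1,"gripper":0.53},{"dx":0.04,"dy":-0.056,"wz":2,"gripper":0.53},{"dx":0.06,"dy":-0.085,"wz":2,"dz":-0.02,"gripper":0.53},{"dx":0.07,"dy":-0.1,"wz":2,"dz":-0.05,"gripper":0.53},{"dx":0.07,"dy":-0.1,"wz":2,"dz":-0.05,"gripper":0.53}]'
python3 -m inch '[{"gripper":0.53},{"gripper":0.53},{"gripper":0.53},{"gripper":0.53},{"gripper":0.53}]'
python3 - <<'E'
from h import *
s=manip.read_state();print(s['clock'],s['eef_pos'],s['eef_rot'],s['finger_gap'])
cv2.imwrite('pics/w1.png',manip.camera('wrist'))
E
```

```text
0.1 [236.54103114 496.2839425  204.95553245] [-3.14057894e+00 -4.58732591e-05  2.69679851e+00] 93.86304018800084validation failed for argument at $[0]...
validation failed for argument at $[0]...
validation failed for argument at $[0]...
validation failed for argument at $[0]...
validation failed for argument at $[0]...
```

View pics/w1.png

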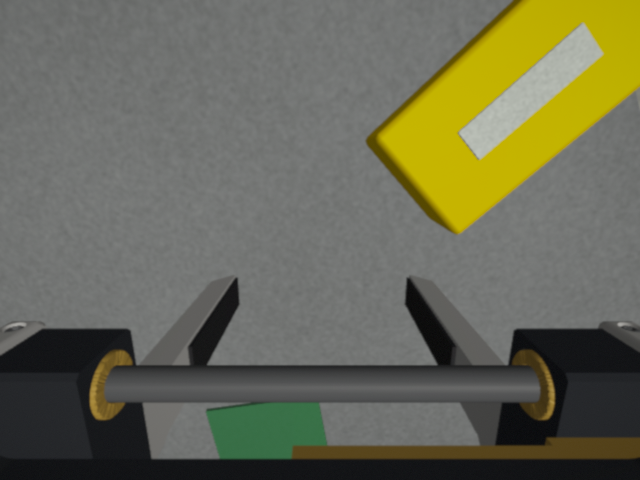

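Every call was refused, so nothing moved. The picture still shows the start pose: the yellow box at upper right and the fingertips at about (230,280) and (412,280). I'll try again with all the keys given.

```bash
python3 -m inch '[{"gripper":0.53,"dx":0.02,"dy":-0.028,"dz":0,"wx":0,"wy":0,"wz":1},{"gripper":0.53,"dx":0.04,"dy":-0.057,"dz":0,"wx":0,"wy":0,"wz":2},{"gripper":0.53,"dx":0.06,"dy":-0.085,"dz":0,"wx":0,"wy":0,"wz":3},{"gripper":0.53,"dx":0.08,"dy":-0.113,"dz":0,"wx":0,"wy":0,"wz":4},{"gripper":0.53,"dx":0.1,"dy":-0.142,"dz":0,"wx":0,"wy":0,"wz":4}]' 45
```

```text
clock: 0.57
eef_pos: [337.2, 353.1, 205.3]
eef_rot: [-3.141, -0.0, 2.768]
wrist_force: [1.1, -0.3, 0.3]
finger_gap: 64.3
finger_force: 0.0
```

```bash
python3 -m inch '[{"gripper":0.53,"dx":0.02,"dy":-0.028,"dz":0,"wx":0,"wy":0,"wz":1},{"gripper":0.53,"dx":0.04,"dy":-0.057,"dz":0,"wx":0,"wy":0,"wz":2},{"gripper":0.53,"dx":0.06,"dy":-0.085,"dz":0,"wx":0,"wy":0,"wz":3},{"gripper":0.53,"dx":0.08,"dy":-0.113,"dz":0,"wx":0,"wy":0,"wz":4},{"gripper":0.53,"dx":0.1,"dy":-0.142,"dz":0,"wx":0,"wy":0,"wz":4}]'
python3 -m inch '[{"gripper":0.53,"dx":0.02,"dy":-0.028,"dz":0,"wx":0,"wy":0,"wz":1},{"gripper":0.53,"dx":0.04,"dy":-0.057,"dz":0,"wx":0,"wy":0,"wz":2},{"gripper":0.53,"dx":0.06,"dy":-0.085,"dz":0,"wx":0,"wy":0,"wz":3},{"gripper":0.53,"dx":0.08,"dy":-0.113,"dz":0,"wx":0,"wy":0,"wz":4},{"gripper":0.53,"dx":0.1,"dy":-0.142,"dz":0,"wx":0,"wy":0,"wz":4}]'
python3 -m inch '[{"gripper":0.53,"dx":0.02,"dy":-0.028,"dz":0,"wx":0,"wy":0,"wz":1},{"gripper":0.53,"dx":0.04,"dy":-0.056,"dz":-0.01,"wx":0,"wy":0,"wz":2},{"gripper":0.53,"dx":0.06,"dy":-0.085,"dz":-0.03,"wx":0,"wy":0,"wz":2},{"gripper":0.53,"dx":0.07,"dy":-0.1,"dz":-0.05,"wx":0,"wy":0,"wz":2},{"gripper":0.53,"dx":0.07,"dy":-0.1,"dz":-0.05,"wx":0,"wy":0,"wz":2}]'
python3 -m inch '[{"gripper":0.53,"dx":0,"dy":0,"dz":0,"wx":0,"wy":0,"wz":0},{"gripper":0.53,"dx":0,"dy":0,"dz":0,"wx":0,"wy":0,"wz":0},{"gripper":0.53,"dx":0,"dy":0,"dz":0,"wx":0,"wy":0,"wz":0},{"gripper":0.53,"dx":0,"dy":0,"dz":0,"wx":0,"wy":0,"wz":0},{"gripper":0.53,"dx":0,"dy":0,"dz":0,"wx":0,"wy":0,"wz":0}]'
python3 - <<'E'
from h import *
cv2.imwrite('pics/w2.png',manip.camera('wrist'))
E
```

```text
clock: 0.98
eef_pos: [437.3, 210.9, 205.4]
eef_rot: [-3.142, -0.0, 2.838]
wrist_force: [0.3, 0.2, 1.4]
finger_gap: 49.7
finger_force: 0.0
clock: 1.4
eef_pos: [537.3, 68.9, 205.3]
eef_rot: [-3.142, -0.0, 2.907]
wrist_force: [1.2, 0.5, 0.2]
finger_gap: 49.7
finger_force: 0.0
clock: 1.82
eef_pos: [606.2, -32.5, 150.6]
eef_rot: [-3.141, -0.006, 2.938]
wrist_force: [-1.4, 0.3, -0.5]
finger_gap: 50.1
finger_force: 0.0
clock: 2.23
eef_pos: [606.7, -28.8, 156.5]
eef_rot: [3.141, 0.001, 2.942]
wrist_force: [0.1, 0.8, -0.1]
finger_gap: 50.2
finger_force: 0.0
```

View pics/w2.png

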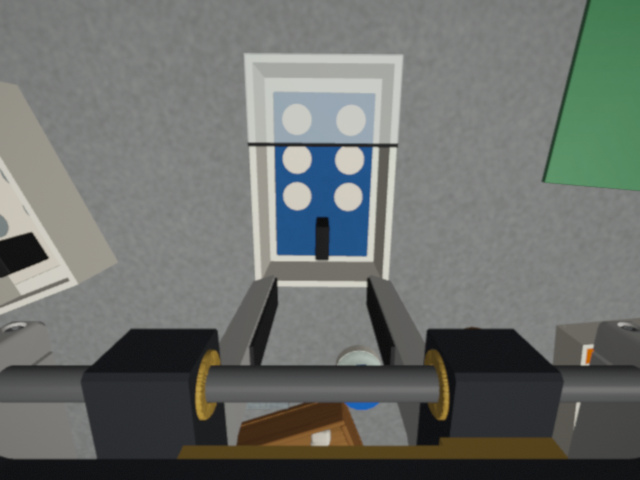

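The wrist view shows the blue bin dead ahead and well aligned. The fin is at about (322,238), the plate spans columns 273–375, the hood edge is at row 145, and the bin's front rim is at row 285.

```bash
cat >> h.py <<'E'
from scipy.spatial.transform import Rotation as Ro
def tool(s):
    T=np.eye(4);T[:3,:3]=Ro.from_euler('xyz',s['eef_rot']).as_matrix();T[:3,3]=s['eef_pos'];return T
E
python3 - <<'E'
from h import *
np.set_printoptions(precision=1,suppress=True)
s=manip.read_state();T=tool(s);print(s['eef_pos'],s['eef_rot'])
im=cv2.imread('pics/w2.png').astype(int)
f=np.zeros(im.shape[:2],bool);f[205:268,300:345]=(im.max(2)<70)[205:268,300:345]
st,c,k=max(comps(f,10),key=lambda t:t[0][4]);print(st,c)
for y in range(216,262,3): print(y,np.where(k[y])[0][[0,-1]] if k[y].any() else None,im[y,322].tolist())
b=np.zeros_like(f);b[150:262,260:385]=((im[...,0]>im[...,2]+40))[150:262,260:385]
L=[];Rr=[]
for y in range(155,250,5):
    x=np.where(b[y])[0];L.append((x[0],y));Rr.append((x[-1],y))
for nm,E in(('L',L),('R',Rr)):
    W=np.array([plane('wrist',p,13,T) for p in E])[:,:2];vx,vy,x0,y0=cv2.fitLine(W.astype(np.float32),cv2.DIST_HUBER,0,.01,.01).ravel()
    print(nm,W[0],W[-1],np.degrees(np.arctan2(vy,vx)))
for p in((322,218),(322,258)): print(plane('wrist',p,58,T),plane('wrist',p,13,T))
ys=np.where(b[:,290])[0];print('front edge',ys[-1],plane('wrist',(290,ys[-1]+.5),13,T),plane('wrist',(370,ys[-1]+.5),13,T))
E
```

```text
[606.7 -29.  156.3] [3.1 0.  2.9]
[316, 217, 13, 42, 531] [322.  237.8]
216 None [108, 67, 29]
219 [317 327] [12, 11, 11]
222 [316 328] [15, 14, 11]
225 [316 328] [15, 15, 15]
228 [316 328] [31, 31, 31]
231 [316 328] [32, 32, 32]
234 [316 328] [33, 32, 32]
237 [316 328] [31, 31, 31]
240 [316 328] [31, 30, 31]
243 [316 328] [32, 31, 32]
246 [316 328] [30, 31, 31]
249 [316 328] [32, 32, 32]
252 [316 328] [32, 32, 32]
255 [316 327] [32, 32, 31]
258 [316 327] [35, 34, 35]
261 None [125, 133, 135]
L [527.7 -56.7] [610.9 -74.6] -12.0112095
R [545.  29.] [628.   10.5] -12.502624
[584.8 -24.5  58. ] [593.3 -26.3  13. ]
[618.6 -31.4  58. ] [632.6 -34.2  13. ]
front edge 254 [622.8 -64.4  13. ] [638.4  12.8  13. ]
```

```bash
python3 -m inch '[{"gripper":0.53,"dx":0,"dy":0,"dz":-0.03,"wx":0,"wy":0,"wz":-0.8},{"gripper":0.53,"dx":0,"dy":0,"dz":-0.06,"wx":0,"wy":0,"wz":-0.8},{"gripper":0.53,"dx":0,"dy":0,"dz":-0.08,"wx":0,"wy":0,"wz":-0.8},{"gripper":0.53,"dx":0,"dy":0,"dz":-0.09,"wx":0,"wy":0,"wz":-0.8},{"gripper":0.53,"dx":0,"dy":0,"dz":-0.09,"wx":0,"wy":0,"wz":-0.8}]'
python3 -m inch '[{"gripper":0.53,"dx":0,"dy":0,"dz":-0.01,"wx":0,"wy":0,"wz":0},{"gripper":0.53,"dx":0,"dy":0,"dz":-0.02,"wx":0,"wy":0,"wz":0},{"gripper":0.53,"dx":0,"dy":0,"dz":-0.03,"wx":0,"wy":0,"wz":0},{"gripper":0.53,"dx":0,"dy":0,"dz":-0.04,"wx":0,"wy":0,"wz":0},{"gripper":0.53,"dx":0,"dy":0,"dz":-0.043,"wx":0,"wy":0,"wz":0}]'
python3 -m inch '[{"gripper":0.3,"dx":0,"dy":0,"dz":0,"wx":0,"wy":0,"wz":0},{"gripper":0.2,"dx":0,"dy":0,"dz":0,"wx":0,"wy":0,"wz":0},{"gripper":0,"dx":0,"dy":0,"dz":0,"wx":0,"wy":0,"wz":0},{"gripper":0,"dx":0,"dy":0,"dz":0,"wx":0,"wy":0,"wz":0},{"gripper":0,"dx":0,"dy":0,"dz":0,"wx":0,"wy":0,"wz":0}]' 45
python3 -m inch '[{"gripper":0,"dx":0,"dy":0,"dz":0,"wx":0,"wy":0,"wz":0},{"gripper":0,"dx":0,"dy":0,"dz":0,"wx":0,"wy":0,"wz":0},{"gripper":0,"dx":0,"dy":0,"dz":0,"wx":0,"wy":0,"wz":0},{"gripper":0,"dx":0,"dy":0,"dz":0,"wx":0,"wy":0,"wz":0},{"gripper":0,"dx":0,"dy":0,"dz":0,"wx":0,"wy":0,"wz":0}]'
```

```text
clock: 2.7
eef_pos: [605.7, -29.2, 63.7]
eef_rot: [-3.141, -0.003, 2.927]
wrist_force: [-1.1, -0.4, 0.0]
finger_gap: 50.0
finger_force: 0.0
clock: 3.12
eef_pos: [606.0, -29.5, 20.7]
eef_rot: [-3.141, -0.002, 2.927]
wrist_force: [-0.2, 0.6, -0.3]
finger_gap: 49.6
finger_force: 0.0
clock: 3.53
eef_pos: [606.9, -29.5, 22.9]
eef_rot: [3.142, 0.001, 2.927]
wrist_force: [-0.1, -0.1, -0.6]
finger_gap: 19.7
finger_force: 0.0
clock: 3.95
eef_pos: [606.8, -29.5, 22.7]
eef_rot: [3.142, 0.0, 2.927]
wrist_force: [-0.4, 1.1, 3.6]
finger_gap: 11.7
finger_force: 45.0
```

```bash
python3 -m inch '[{"gripper":0,"dx":-0.002,"dy":0.0005,"dz":0.013,"wx":-1.2,"wy":-5.5,"wz":0},{"gripper":0,"dx":-0.006,"dy":0.001,"dz":0.026,"wx":-2.4,"wy":-10.9,"wz":0},{"gripper":0,"dx":-0.010,"dy":0.002,"dz":0.038,"wx":-3.6,"wy":-16.4,"wz":0},{"gripper":0,"dx":-0.016,"dy":0.003,"dz":0.049,"wx":-4.8,"wy":-21.9,"wz":0},{"gripper":0,"dx":-0.022,"dy":0.005,"dz":0.060,"wx":-6,"wy":-27.4,"wz":0}]'
python3 -m inch '[{"gripper":0,"dx":0,"dy":0,"dz":0,"wx":0,"wy":0,"wz":0},{"gripper":0,"dx":0,"dy":0,"dz":0,"wx":0,"wy":0,"wz":0},{"gripper":0,"dx":0,"dy":0,"dz":0,"wx":0,"wy":0,"wz":0},{"gripper":0,"dx":0,"dy":0,"dz":0,"wx":0,"wy":0,"wz":0},{"gripper":0,"dx":0,"dy":0,"dz":0,"wx":0,"wy":0,"wz":0}]'
python3 - <<'E'
from h import *
a=manip.camera('side')[150:320,200:440];b=manip.camera('scene')[170:340,200:440]
cv2.imwrite('pics/t1.png',cv2.resize(np.vstack([a,b]),None,fx=1.7,fy=1.7))
E
```

```text
clock: 4.37
eef_pos: [584.2, -24.4, 83.1]
eef_rot: [3.141, 0.494, 2.927]
wrist_force: [0.4, -0.1, -1.5]
finger_gap: 11.6
finger_force: 45.0
clock: 4.78
eef_pos: [585.2, -24.7, 82.1]
eef_rot: [-3.141, 0.488, 2.927]
wrist_force: [0.2, 0.1, -2.6]
finger_gap: 11.8
finger_force: 45.0
```

View pics/t1.png

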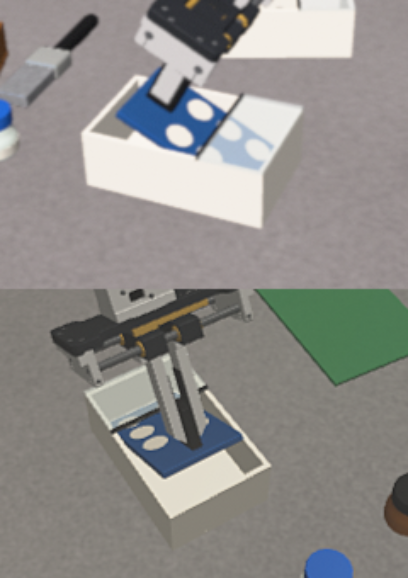

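The side and scene views show the palette held tilted about 28°, with its rear still under the hood and clear of the walls. Next I draw it out along its own plane.

```bash
python3 -m inch '[{"gripper":0,"dx":0.012,"dy":-0.003,"dz":0.007,"wx":0,"wy":0,"wz":0},{"gripper":0,"dx":0.025,"dy":-0.005,"dz":0.014,"wx":0,"wy":0,"wz":0},{"gripper":0,"dx":0.038,"dy":-0.008,"dz":0.021,"wx":0,"wy":0,"wz":0},{"gripper":0,"dx":0.051,"dy":-0.011,"dz":0.028,"wx":0,"wy":0,"wz":0},{"gripper":0,"dx":0.064,"dy":-0.014,"dz":0.035,"wx":0,"wy":0,"wz":0}]'
python3 -m inch '[{"gripper":0,"dx":0,"dy":0,"dz":0.005,"wx":0,"wy":0,"wz":0},{"gripper":0,"dx":0,"dy":0,"dz":0.025,"wx":0,"wy":0,"wz":0},{"gripper":0,"dx":0,"dy":0,"dz":0.05,"wx":0,"wy":0,"wz":0},{"gripper":0,"dx":0,"dy":0,"dz":0.075,"wx":0,"wy":0,"wz":0},{"gripper":0,"dx":0,"dy":0,"dz":0.09,"wx":0,"wy":0,"wz":0}]'
python3 -m inch '[{"gripper":0,"dx":-0.01,"dy":0.01,"dz":0,"wx":0.9,"wy":3.9,"wz":0},{"gripper":0,"dx":-0.02,"dy":0.03,"dz":0,"wx":2.1,"wy":9.8,"wz":0},{"gripper":0,"dx":-0.03,"dy":0.05,"dz":0,"wx":3.4,"wy":15.6,"wz":0},{"gripper":0,"dx":-0.04,"dy":0.07,"dz":0,"wx":4.7,"wy":21.5,"wz":0},{"gripper":0,"dx":-0.04,"dy":0.08,"dz":0,"wx":6,"wy":27.4,"wz":0}]'
python3 - <<'E'
from h import *
print(manip.read_state()['eef_pos'],manip.read_state()['eef_rot'],manip.read_state()['joints'])
cv2.imwrite('pics/s2.png',manip.camera('side'))
E
```

```text
clock: 5.3
eef_pos: [649.4, -38.7, 117.5]
eef_rot: [-3.141, 0.489, 2.927]
wrist_force: [0.0, -0.1, -1.3]
finger_gap: 11.9
finger_force: 45.0
clock: 5.72
eef_pos: [648.7, -38.5, 209.9]
eef_rot: [-3.141, 0.491, 2.927]
wrist_force: [0.1, 0.3, -2.0]
finger_gap: 11.8
finger_force: 45.0
clock: 6.13
eef_pos: [607.2, 43.6, 208.5]
eef_rot: [3.141, -0.005, 2.929]
wrist_force: [0.3, -0.3, -2.0]
finger_gap: 11.4
finger_force: 45.0
[607.17542223  43.59450272 208.48626732] [ 3.1414199  -0.00460982  2.9287581 ] [ 1.09844925e-02  4.32600002e-01  1.33405107e+00  1.21378070e-03
  1.37939821e+00 -1.34721044e+00]
```

View pics/s2.png

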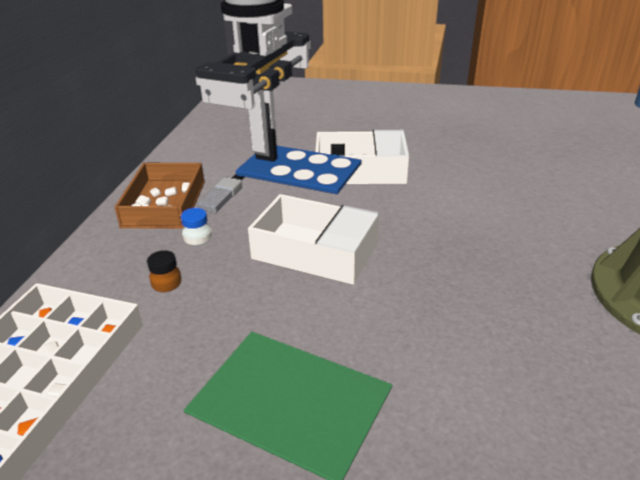

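The side view shows the palette free of the bin, level and held. The slab is clear at about (290,400).

```bash
python3 -m inch '[{"gripper":0,"dx":-0.005,"dy":0.03,"dz":0,"wx":0,"wy":0,"wz":-1},{"gripper":0,"dx":-0.01,"dy":0.06,"dz":0,"wx":0,"wy":0,"wz":-2},{"gripper":0,"dx":-0.015,"dy":0.09,"dz":-0.01,"wx":0,"wy":0,"wz":-3},{"gripper":0,"dx":-0.02,"dy":0.12,"dz":-0.02,"wx":0,"wy":0,"wz":-3.8},{"gripper":0,"dx":-0.025,"dy":0.15,"dz":-0.03,"wx":0,"wy":0,"wz":-3.8}]'
python3 -m inch '[{"gripper":0,"dx":-0.003,"dy":0.03,"dz":-0.02,"wx":0,"wy":0,"wz":0},{"gripper":0,"dx":-0.006,"dy":0.06,"dz":-0.05,"wx":0,"wy":0,"wz":0},{"gripper":0,"dx":-0.011,"dy":0.075,"dz":-0.08,"wx":0,"wy":0,"wz":0},{"gripper":0,"dx":-0.011,"dy":0.081,"dz":-0.1,"wx":0,"wy":0,"wz":0},{"gripper":0,"dx":-0.011,"dy":0.081,"dz":-0.11,"wx":0,"wy":0,"wz":0}]'
python3 -m inch '[{"gripper":0,"dx":0,"dy":0,"dz":0,"wx":0,"wy":0,"wz":0},{"gripper":0,"dx":0,"dy":0,"dz":0,"wx":0,"wy":0,"wz":0},{"gripper":0,"dx":0,"dy":0,"dz":0,"wx":0,"wy":0,"wz":0},{"gripper":0,"dx":0,"dy":0,"dz":0,"wx":0,"wy":0,"wz":0},{"gripper":0,"dx":0,"dy":0,"dz":0,"wx":0,"wy":0,"wz":0}]'
python3 - <<'E'
from h import *
s=manip.read_state();print(s['eef_pos'],s['eef_rot'])
cv2.imwrite('pics/w3.png',manip.camera('wrist'));cv2.imwrite('pics/s3.png',manip.camera('side'))
E
```

```text
clock: 6.6
eef_pos: [583.0, 192.6, 176.8]
eef_rot: [3.141, 0.001, 2.86]
wrist_force: [0.6, 0.5, -1.0]
finger_gap: 11.5
finger_force: 45.0
clock: 7.02
eef_pos: [570.7, 273.2, 64.0]
eef_rot: [-3.139, -0.003, 2.863]
wrist_force: [0.6, -0.4, -2.0]
finger_gap: 11.8
finger_force: 45.0
clock: 7.43
eef_pos: [573.3, 272.2, 68.8]
eef_rot: [3.14, 0.002, 2.86]
wrist_force: [0.1, -0.1, -1.5]
finger_gap: 11.3
finger_force: 45.0
[573.32049531 272.15931155  68.79114142] [3.14036614e+00 1.62148314e-03 2.86012317e+00]
```

View pics/s3.png

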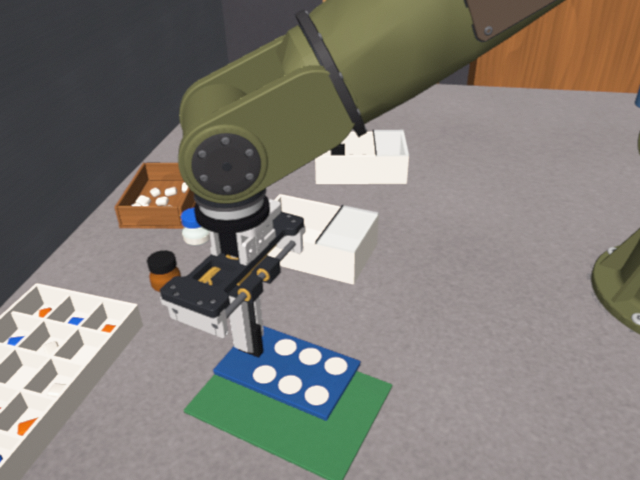

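View pics/w3.png

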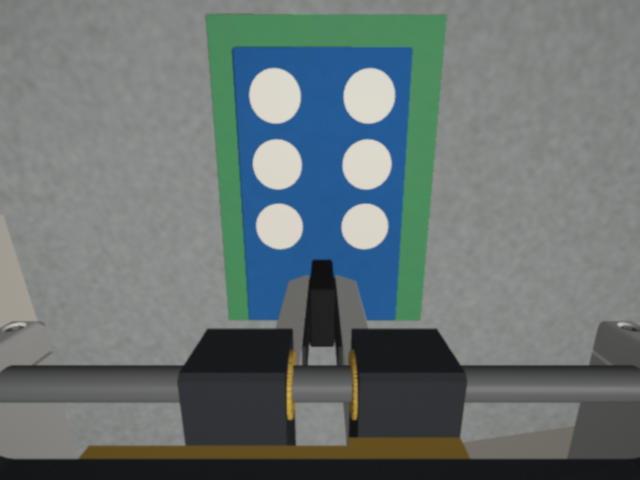

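The palette is over the slab and parallel to it. In the wrist view, the plate corners are at about (234,48) and (412,48), and the slab's rear edge is at row 14.

```bash
python3 - <<'E'
from h import *
s=manip.read_state();T=tool(s)
im=cv2.imread('pics/w3.png').astype(int);b,g,r=im[...,0],im[...,1],im[...,2]
out={}
for n,m,z in(('slab',(g>b+20)&(g>r+20),6),('plate',(b>r+50),59)):
    P=[]
    for y in(100,200,300):
        x=np.where(m[y])[0];P+=[x[0],x[-1]]
    W=[plane('wrist',(P[i],(100,100,200,200,300,300)[i]),z,T) for i in range(6)]
    W=[np.linalg.inv(T)[:3]@np.r_[w,1] for w in W]
    col=np.where(m.any(0))[0];c={'slab':(250,320,420),'plate':(250,320,390)}[n]
    E=[(np.linalg.inv(T)[:3]@np.r_[plane('wrist',(x,np.where(m[:,x])[0][i]),z,T),1]).round(1)[:2].tolist() for x in c for i in(0,-1)]
    print(n,[w[:2].round(1).tolist() for w in W],'ends',E)
E
```

```text
slab [[107.9, -72.1], [107.9, 75.9], [42.3, -72.0], [42.3, 76.1], [-34.3, -71.8], [-34.2, 75.7]] ends [[157.3, -44.5], [140.1, -45.5], [157.3, -1.3], [140.1, -1.3], [156.7, 60.4], [-49.3, 76.1]]
plate [[100.8, -44.5], [100.9, 44.4], [49.6, -44.5], [49.7, 44.0], [-10.1, -44.0], [-10.0, 44.2]] ends [[125.1, -35.5], [-22.6, -43.5], [125.1, -1.0], [15.6, -1.1], [125.1, 33.5], [-22.5, 41.3]]
```

```bash
python3 -m inch '[{"gripper":0,"dx":-0.002,"dy":0.003,"dz":-0.01,"wx":0,"wy":0,"wz":0},{"gripper":0,"dx":-0.002,"dy":0.003,"dz":-0.02,"wx":0,"wy":0,"wz":0},{"gripper":0,"dx":-0.002,"dy":0.003,"dz":-0.03,"wx":0,"wy":0,"wz":0},{"gripper":0,"dx":-0.002,"dy":0.003,"dz":-0.038,"wx":0,"wy":0,"wz":0},{"gripper":0,"dx":-0.002,"dy":0.003,"dz":-0.040,"wx":0,"wy":0,"wz":0}]'
python3 -m inch '[{"gripper":0,"dx":0,"dy":0,"dz":0,"wx":0,"wy":0,"wz":0},{"gripper":0,"dx":0,"dy":0,"dz":0,"wx":0,"wy":0,"wz":0},{"gripper":0,"dx":0,"dy":0,"dz":-0.001,"wx":0,"wy":0,"wz":0},{"gripper":0,"dx":0,"dy":0,"dz":-0.002,"wx":0,"wy":0,"wz":0},{"gripper":0,"dx":0,"dy":0,"dz":-0.003,"wx":0,"wy":0,"wz":0}]'
```

```text
clock: 7.95
eef_pos: [569.7, 275.1, 25.0]
eef_rot: [-3.14, -0.002, 2.861]
wrist_force: [-0.9, -0.2, -2.3]
finger_gap: 11.7
finger_force: 45.0
clock: 8.37
eef_pos: [570.8, 275.5, 24.7]
eef_rot: [3.141, 0.0, 2.861]
wrist_force: [-0.7, -0.3, -1.5]
finger_gap: 12.0
finger_force: 45.0
```

```bash
python3 -m inch '[{"gripper":0,"dx":0,"dy":0,"dz":0,"wx":0,"wy":0,"wz":0},{"gripper":0,"dx":0,"dy":0,"dz":-0.0005,"wx":0,"wy":0,"wz":0},{"gripper":0,"dx":0,"dy":0,"dz":-0.001,"wx":0,"wy":0,"wz":0},{"gripper":0,"dx":0,"dy":0,"dz":-0.001,"wx":0,"wy":0,"wz":0},{"gripper":0,"dx":0,"dy":0,"dz":-0.001,"wx":0,"wy":0,"wz":0}]'
```

```text
clock: 8.78
eef_pos: [570.7, 275.5, 23.8]
eef_rot: [3.141, 0.0, 2.861]
wrist_force: [-2.8, -0.7, 3.2]
finger_gap: 11.6
finger_force: 45.0
```

Contact is felt at the expected height: the vertical force went from −1.5 to +3.2 N. I'll release and then retreat straight up.

```bash
python3 -m inch '[{"gripper":0.2,"dx":0,"dy":0,"dz":0,"wx":0,"wy":0,"wz":0},{"gripper":0.3,"dx":0,"dy":0,"dz":0,"wx":0,"wy":0,"wz":0},{"gripper":0.5,"dx":0,"dy":0,"dz":0,"wx":0,"wy":0,"wz":0},{"gripper":0.5,"dx":0,"dy":0,"dz":0,"wx":0,"wy":0,"wz":0},{"gripper":0.5,"dx":0,"dy":0,"dz":0,"wx":0,"wy":0,"wz":0}]'
python3 -m inch '[{"gripper":0.5,"dx":0,"dy":0,"dz":0.01,"wx":0,"wy":0,"wz":0},{"gripper":0.5,"dx":0,"dy":0,"dz":0.04,"wx":0,"wy":0,"wz":0},{"gripper":0.5,"dx":0,"dy":0,"dz":0.07,"wx":0,"wy":0,"wz":0},{"gripper":0.5,"dx":0,"dy":0,"dz":0.1,"wx":0,"wy":0,"wz":0},{"gripper":0.5,"dx":0,"dy":0,"dz":0.12,"wx":0,"wy":0,"wz":0}]'
python3 -m inch '[{"gripper":0.5,"dx":0,"dy":0,"dz":0,"wx":0,"wy":0,"wz":0},{"gripper":0.5,"dx":0,"dy":0,"dz":0,"wx":0,"wy":0,"wz":0},{"gripper":0.5,"dx":0,"dy":0,"dz":0,"wx":0,"wy":0,"wz":0},{"gripper":0.5,"dx":0,"dy":0,"dz":0,"wx":0,"wy":0,"wz":0},{"gripper":0.5,"dx":0,"dy":0,"dz":0,"wx":0,"wy":0,"wz":0}]'
python3 - <<'E'
from h import *
cv2.imwrite('pics/w4.png',np.vstack([cv2.resize(manip.camera('wrist'),(400,300)),cv2.resize(manip.camera('side'),(400,300))]))
E
```

```text
clock: 9.2
eef_pos: [570.6, 275.5, 23.3]
eef_rot: [-3.142, -0.0, 2.861]
wrist_force: [-0.5, -0.1, 0.4]
finger_gap: 41.5
finger_force: 0.0
clock: 9.62
eef_pos: [571.2, 275.7, 147.5]
eef_rot: [3.139, 0.003, 2.861]
wrist_force: [1.1, 0.3, 0.6]
finger_gap: 47.0
finger_force: 0.0
clock: 10.03
eef_pos: [570.2, 275.3, 142.3]
eef_rot: [-3.14, -0.001, 2.861]
wrist_force: [0.5, -0.2, -0.3]
finger_gap: 47.1
finger_force: 0.0
```

View pics/w4.png

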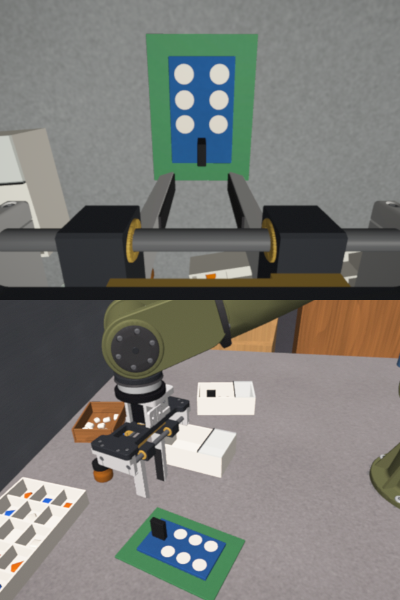

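The palette lies flat, centred and parallel on the slab, and the gripper is clear of it. The white palette is still in its bin.

```bash
python3 -c "
from cell import manip
print(manip.sign_off())"
```

```text
the job is handed in; nothing more can be done
None
```

The job is handed in at about 10 s on the robot's clock: the blue palette was tilted about 28° out of its bin and now lies flat, centred and parallel on the green slab; the white palette was not touched; no verdict was returned.

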